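Unlock the sprung dosing plunger and hold it at the red index

TASK

Take the fork key from its black holder, turn the brass lock screw of the dosing unit anticlockwise with it until it stops, without touching the screw with the gripper, and stand the key back in its holder. Only then grip the blue knob, pull the plunger up against its spring until the black piston in the clear cylinder is centred on the red index ring, and finish while still holding it there. Leave the index ring where it is set and do not disturb the other things on the table.

Things in the scene. Friction and masses are not known exactly. Their poses are not given: they have to be found in the camera images.
- pump: dosing unit, fixed to the table: grey base plate 90 (x) x 215 (y) x 12 mm, origin at the centre of its underside on the table. On its +y end, 57.5 mm from the origin, the brass lock screw on a grey block; on its -y end, 57.5 mm from the origin, the clear cylinder (38 mm diameter; its 46 mm cap's top is 150 mm above the table) with a white scale strip beside it. Its yaw varies
- screw_head: lock screw head, captive, turns about the vertical: a brass disc 42 mm across whose top face is 40 mm above the table, with an upright dark steel blade on it, 22 mm long, 4 mm thick, 11 mm high (its top 3 mm narrowed to 2 mm). Origin on the axis at the disc's top face; x runs along the blade, z up
- lock (a joint): angle of the lock screw, rad: starts at 0 to 0.1 (locked), grows anticlockwise seen from above, stops at 1.2 (free). At 0 the blade points 0.6 rad clockwise of the unit's x axis, at 1.2 it points 0.6 rad anticlockwise of it. Friction 0.06 N m; it stays where it is left
- key: loose fork key, 125 mm tall, 90 g, standing upright in the holder at a varying yaw. Origin at the centre of its lower end (the prong tips), z up, x along the slot. From below: two steel prongs, 22 mm along x, 26 mm over both along y; a 33 mm round steel head from 14 to 28 mm height; a 10 mm shaft; an orange paddle handle from 85 to 125 mm height
- key_grip (a point): centre of the key's orange paddle, 105 mm above the key's lower end; the paddle is 28 mm wide along the key's x and 12 mm thick along its y, 40 mm high: grip it across the thickness
- key_slot (a point): mouth of the slot between the prongs, at the key's lower end: the slot runs along the key's x, 9 mm wide and 14 mm deep, and fits over the screw's blade; lowered fully, the prongs rest on the brass disc. The loose fit gives about 0.25 rad of play each way
- holder: black key holder, fixed to the table: block 60 x 60 x 30 mm with a round well 40 mm across and 24 mm deep; the well's floor is 6 mm above the table. Origin at the centre of its underside; the key stands in the well with its lower end 6 mm above the holder's origin, at any yaw
- plunger (a joint): lift of the plunger, m: 0 at rest (down), 0.085 at most. A spring pulls it down with 3.6 N at rest, growing by 1.2 N per 10 mm; it snaps back when let go
- plunger_knob: blue round knob on top of the plunger rod, 26 mm diameter, 34 mm tall, axis upright; origin at its centre, 189 mm above the table at rest, 39 mm above the cap. Moves straight up with the plunger
- piston_mark (a point): centre of the black piston (33 mm diameter, 12 mm high) inside the clear cylinder, on the plunger; 45 mm above the table at rest
- index (a joint): height of the red index ring above the piston's rest position, m: set at 0.035 to 0.07. The plunger is at the mark when joint plunger equals this. The ring slides with 2 N of friction and must not be shifted
- index_mark (a point): centre of the red index ring (4 mm high, 46 mm across) round the clear cylinder
- tape_roll: roll of tan tape lying flat, 96 mm across, 25 mm high, bystander; origin at the centre of its underside
- white_jar: white-capped powder jar, 44 mm diameter, 78 mm high, bystander; origin at the centre of its underside
- vial: small glass vial with white cap, 32 mm diameter, 74 mm high, bystander; origin at the centre of its underside
- small_beaker: empty glass beaker, 79 x 72 mm, 88 mm high, bystander; origin at the centre of its underside
Things that resemble listed ones, but are neither listed nor needed, are in the scene too. Of the things like the pump, leave any that is green; of the rest the larger one is meant.

How it is judged (in metres and radians):
On the way, in this order (a step that is already met when the one before it is completed fails the run):
1. the lock screw is turned anticlockwise to its stop with the key (value of joint lock above 1 rad and horizontal distance between key and screw_head below 0.012 m), for 0.1 s.
2. the key stands in its holder again, let go (horizontal distance between key and holder below 0.012 m and z of key in the frame of holder below 0.012 m and angle between key's own z axis and vertical below 0.25 rad and contact force between the fingers and key below 0.1 N), for 0.2 s.
3. the plunger is pulled up so that the piston is centred on the red ring (z of piston_mark in the frame of index_mark between -0.004 and 0.004 m and contact force between the fingers and plunger_knob above 2 N), for 0.5 s.
At the end, for the whole second after the job is handed in: The fingers hold the blue knob (more than 2 N) with the piston's centre within 4 mm of the red ring's, at rest; the lock screw is past 1.0 rad (stop at 1.2); the key stands untouched in its holder, within 12 mm of the centre and no more than 6 mm above the well's floor, tilted less than 0.25 rad (all of step 2 and all of step 3 and value of joint lock above 1 rad and velocity of joint plunger between -0.01 and 0.01 m/s); the arm keeps its last pose, push and grip.
It fails at once if the plunger is pulled up (more than 8 mm) while the lock screw is still tight (value of joint plunger above 0.008 m and value of joint lock below 1 rad).
It fails at once if the gripper touches the lock screw itself (more than 1 N) (contact force between any of the fingers, the arm and screw_head above 1 N).
It fails at once if the index ring is shifted by more than 4 mm (distance of index_mark from where it was at the start of the episode above 0.004 m).
It fails at once if another thing on the table (tape roll, jar, vial, beaker) is moved by more than 30 mm or tipped (distance of any of tape_roll, white_jar, vial, small_beaker from where it was at the start of the episode above 0.03 m or angle between any of tape_roll, white_jar, vial, small_beaker's own z axis and vertical above 0.4 rad).
It also fails if it takes over 53 s, if anything falls off the work surface, if the arm or the gripper's body presses on something with over 40 N, if the wrist force passes 120 N, or if a joint passes its speed limit or range.

ROBOT

A 6-joint arm with a two-finger parallel gripper is mounted at the origin on a cart in front of the work surface, level with it; the furniture and walls round the work are solid. World frame = base frame: x ahead of the robot, y to its left, z up, the work surface at z = 0. Lengths are in mm, angles in rad, forces in N, time in s.
With the tool pointing down it reaches from about 250 to 725 mm from the base axis. Payload 9.7 kg.
Tool frame: the origin (TCP) lies at the very end of the fingers, on their centre line; the grasp point (between the pads) lies 19 mm behind it; z points along the fingers, y is the line along which they close (so a half turn about z gives the same grasp; the last joint's range is limited). The gripper opens to 85 mm and grips with 20 to 120 N. Pads are 22 mm wide; open, the fingers measure 114 mm over their backs; the gripper's body (76 mm by 85 mm) begins 54 mm behind the grasp point. The pads swing forward as they close: fully open they stand 13 mm farther back than shut.
Start: joints at [1.174, 0.087, 0.176, 1.66, 0, 1.571], TCP at [212.555, 507.265, 231.284] pointing down, gripper open.
Joint ranges: [-3.13, 3.13], [-0.85, 1.81], [-1.15, 1.24], [-2.2, 2.28], [-1.44, 1.52], [-3.14, 3.14]. Speed limits (rad/s): [2.22, 2.22, 2.57, 3.14, 3.14, 3.14].

INTERFACE

Orientations are given as a unit quaternion [w, x, y, z].
In Python, from bench import robot gives the robot as it stands.
- The arm moves only by the shell command python3 -m creep 'ROWS' [FORCE]. ROWS is JSON, a list of rows, each a list of 3 entries, a list of its own where there are three numbers: the gripper's target within -1 to 1 (fully open at 1, half-way at 0, shut at -1), then the shift along the tool's x, y, z in units of 30 cm (1.0 is 30 cm), then the turn, a rotation vector about the tool's x, y, z in units of 180 degrees (1.0 is 180 degrees). A call has 1 to 5 rows; each row shifts and turns the commanded pose from where the row before left it, along the tool's axes as they then stand; what a row does not reach is not made up. A row lasts 1/10 s, in which the tool goes at most 50 mm and 8.59 degrees, less where a joint would pass 70% of its speed; a pose out of reach is approached as far as the arm can. A call with a number of a shift or a turn outside -1 to 1 is refused whole. A call with a gripper value outside its range is refused whole. The fingers move at their own pace and stop on an object; FORCE is the grip in N (left out, the last holds). Time passes only in rows, so rows that do not move let the fingers close. It gives the time, the measured TCP pose, the force, the opening and the grip force at its end, in the units of the state.
- robot.state(): the state, without advancing time (a new reading comes with each control period).
- robot.read_camera(name): name is "side" or "top" or "wrist"; returns (picture, depth): 420x560x3 uint8, red, green, blue; 420x560 float32, mm along the optical axis (not along the pixel's ray), 0 where there is no reading.
- robot.camera_params(name): a dict with "K" (3x3 intrinsics, pixels), "xyz" and "orientation" of the camera in the world. Camera axes: x right, y up, looking along -z (the intrinsics and any distortion apply to the point x, -y, -z); pixel columns grow to the right and rows downward; lengths in mm; the calibration is good to about 2 mm. A picture is of the moment at which its call begins: read the wrist's pose just before it. camera_params takes no time and is no camera call; for the wrist camera it gives the pose at the moment of the call.
- robot.job_done(): hands the job in; it is judged then, once.
Trained networks look in the newest picture that a camera, given by its name, has taken for a name from the list of things; names that differ only in an ending like _2 or _b are one class to them, and where a whole thing is asked for, a point or a joint stands for the part that bears it (a point fixed in the world has none). Each returns a list of dicts, best first, with "confidence" (0 to 1); they miss things now and then, are a little off and sometimes report something else, mostly with a low value. They report only what shows in the picture. A call takes as long as a camera call. They do not tell look-alikes from the thing itself.
- robot.cut_out(camera, label): "pixels" (420x560 bool, what is visible of it) and "uv" ([column, row] in pixels, amid what is visible of it).
The state is a dict: "t": time; "joint_positions": joint angles; "qd": joint speeds; "joint_torque": joint torques, N m; "tcp_pos": TCP position; "orientation": TCP orientation; "ft_force": force on the tool from outside, world axes, zero at the start; "ft_torque": the same for the moment, N m; "finger_gap": finger opening in mm; "gripper_force": force on a finger pad.
Only numpy, scipy, OpenCV 4.12 (cv2) and the standard library are available. Lean on these libraries where they do the work, as an engineer would, in place of code of your own. Each camera call takes 0.05 s, during which the arm holds its last target. There are 200 camera calls.

## Working session

There is one attempt and no reset: what is moved stays moved. The work goes in short steps, Python scripts to look and compute and a shell command to move; the robot and the scene stay as the last step left them, time stands still between calls to the robot, and variables do not carry over. Pictures are saved under pics/ and viewed, at most 10 in all, crops included, and the job is handed in when it is done.

```bash
ls; mkdir -p pics; cat > h.py <<'E'
import numpy as np, cv2
from scipy.spatial.transform import Rotation as R
from bench import robot
def rot(q): return R.from_quat([q[1],q[2],q[3],q[0]])
def cloud(name):
    p=robot.camera_params(name); im,d=robot.read_camera(name)
    K=np.array(p["K"]); v,u=np.mgrid[0:420,0:560]
    x=(u-K[0,2])/K[0,0]*d; y=(v-K[1,2])/K[1,1]*d
    P=np.stack([x,-y,-d],-1)@rot(p["orientation"]).as_matrix().T+np.array(p["xyz"])
    P[d==0]=np.nan
    return im,d,P,p
def save(n,im): cv2.imwrite(f"pics/{n}.png",cv2.cvtColor(im,cv2.COLOR_RGB2BGR))
E
python3 - <<'E'
from h import *
for c in("top","side"):
    im,d,P,p=cloud(c); save(c+"0",im); np.save(c+"P.npy",P); print(c,p)
    for l in ["pump","screw_head","key","holder","plunger_knob","index_mark","tape_roll","white_jar","vial","small_beaker"]:
        for r in robot.cut_out(c,l):
            m=r["pixels"]; q=P[m]; print(l,round(r["confidence"],2),np.round(r["uv"]),m.sum(),np.nanmedian(q,0).round(),np.nanpercentile(q[:,2],[2,98]).round())
print(robot.state())
E
```

```text
pics
top {'K': array([[445.16822946,   0.        , 280.75548593],
       [  0.        , 445.16822946, 214.21510467],
       [  0.        ,   0.        ,   1.        ]]), 'xyz': array([ 350.36230245,   38.53213038, 1437.38868416]), 'orientation': array([-0.6990437 , -0.0632376 ,  0.06382066,  0.70941232])}
pump 0.93 [295. 279.] 873 [399. -10.  11.] [  2. 107.]
pump 0.75 [312. 228.] 1827 [555. -67.  16.] [  6. 178.]
pump 0.65 [365. 282.] 1149 [ 388. -237.   13.] [  3. 137.]
pump 0.64 [293. 230.] 110 [559.  -9.  41.] [35. 51.]
screw_head 0.56 [284. 280.] 58 [400.  28.  27.] [21. 34.]
screw_head 0.47 [294. 227.] 131 [560. -10.  40.] [35. 51.]
key 0.58 [338. 220.] 4 [ 557. -122.  191.] [179. 209.]
key 0.52 [188. 239.] 106 [520. 323.  70.] [ 28. 134.]
holder 0.84 [195. 250.] 227 [511. 317.  29.] [ 5. 35.]
plunger_knob 0.44 [335. 219.] 44 [ 558. -123.  185.] [149. 209.]
tape_roll 0.64 [190. 170.] 287 [722. 338.  23.] [ 1. 29.]
white_jar 0.78 [263. 178.] 198 [714.  87.  76.] [12. 84.]
vial 0.52 [304. 171.] 113 [742. -44.  70.] [11. 79.]
small_beaker 0.61 [390. 227.] 515 [ 561. -304.   29.] [
[... 1280 characters left out ...]
 array([1.17402713e+00, 8.69122423e-02, 1.75878044e-01, 1.65981346e+00,
       2.43787537e-05, 1.57081812e+00]), 'qd': array([ 3.36123506e-05, -1.36828156e-03,  6.01503638e-04,  9.82892651e-04,
        1.09422361e-03, -6.38278766e-04]), 'joint_torque': array([ 5.65860701e-04, -5.20113015e+01,  4.64864230e+01,  1.46785897e-03,
       -7.94812877e-05,  1.93116205e-05]), 'tcp_pos': array([212.52995849, 507.26139368, 231.26616224]), 'orientation': array([-1.70086997e-05,  1.97096556e-01,  9.80384081e-01, -2.27616408e-05]), 'ft_force': array([-0.13468127, -0.77716606,  0.24960372]), 'ft_torque': array([ 0.00155595, -0.00563669,  0.00263309]), 'gripper_force': 0.0, 'finger_gap': 85.34057353501515}
```

View pics.

```bash
python3 - <<'E'
import cv2, numpy as np
a=cv2.imread("pics/top0.png");b=cv2.imread("pics/side0.png")
A=cv2.resize(a[150:310,150:430],(790,300*790//525),interpolation=2)[:300] if 0 else cv2.resize(a[150:300,160:420],(520,300),interpolation=2)
B=cv2.resize(b[140:380,180:380],(500,600),interpolation=2)
C=np.zeros((600,800,3),np.uint8); C[:600,:400]=cv2.resize(b[140:380,200:360],(400,600),interpolation=2)
C[:231,400:]=cv2.resize(a[150:300,160:420],(400,231),interpolation=2)
C[231:600,400:]=cv2.resize(a[200:260,280:345],(400,369),interpolation=2)
cv2.imwrite("pics/c0.png",C)
E
```

```text
(no output)
```

View pics/c0.png

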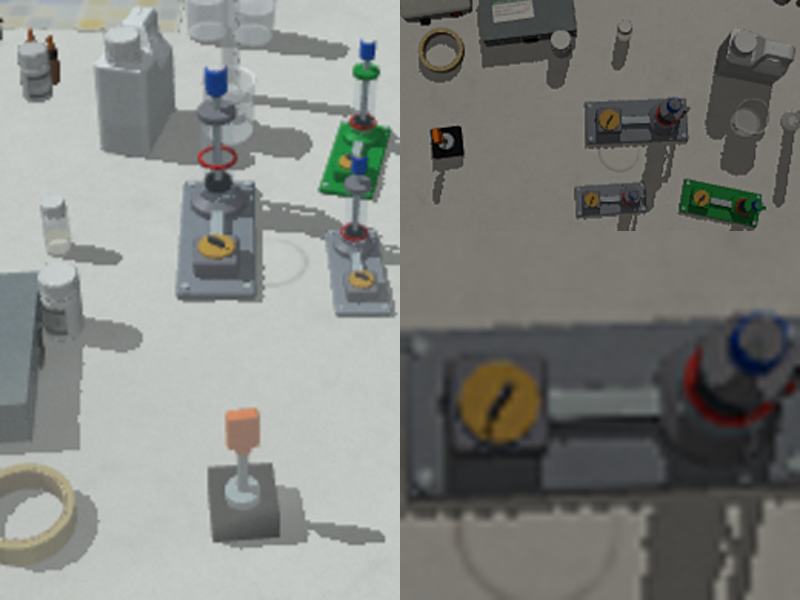

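```bash
python3 - <<'E'
import numpy as np,cv2
for c in("top","side"):
    P=np.load(c+"P.npy").reshape(-1,3)
    def sel(x,y,r,z0,z1): return P[(np.hypot(P[:,0]-x,P[:,1]-y)<r)&(P[:,2]>z0)&(P[:,2]<z1)]
    print(c)
    for n,a in dict(paddle=sel(520,325,40,95,140),paddletop=sel(520,325,40,125,140),holdtop=sel(517,325,55,24,36),disc=sel(560,-10,25,36,45),knob=sel(562,-124,25,195,215),blade=sel(560,-10,22,46,58),cap=sel(560,-124,30,143,155)).items():
        if len(a)<5: print(n,len(a)); continue
        print(n,len(a),a.mean(0).round(1),"min",a.min(0).round(),"max",a.max(0).round(),cv2.minAreaRect(a[:,:2].astype(np.float32)), np.degrees(np.arctan2(*np.linalg.svd(a[:,:2]-a[:,:2].mean(0),full_matrices=False)[2][0][::-1])).round(1))
    b=sel(560,-67,130,8,17); print("base",len(b),cv2.minAreaRect(b[:,:2].astype(np.float32)))
E
```

```text
top
paddle 60 [520.3 325.2 122.3] min [508. 319.  97.] max [534. 335. 137.] ((520.8870239257812, 326.7052917480469), (25.508689880371094, 12.864614486694336), 8.255412101745605) -172.2
paddletop 37 [520.8 326.9 130.4] min [509. 319. 125.] max [533. 335. 137.] ((520.9277954101562, 326.71124267578125), (25.42629623413086, 12.864614486694336), 8.255413055419922) -168.7
holdtop 239 [519.3 323.7  30.1] min [489. 296.  24.] max [553. 361.  36.] ((521.9776000976562, 327.8586730957031), (60.49948501586914, 60.554412841796875), 6.907440185546875) 148.1
disc 141 [560.4 -10.9  39.8] min [537. -35.  36.] max [583.  13.  45.] ((559.7095336914062, -10.393648147583008), (47.45045852661133, 42.373268127441406), 78.87489318847656) -107.0
knob 21 [ 558.5 -123.1  204. ] min [ 551. -136.  197.] max [ 576. -113.  209.] ((561.9105834960938, -124.98451232910156), (24.027219772338867, 21.99692153930664), 48.3259162902832) -139.1
blade 12 [557.7 -10.8  49.2] min [546. -21.  46.] max [578.   1.  57.] ((559.2950439453125, -14.55795669555664), (18.168825149536133, 36.86479949951172), 67.40343475341797) 157.0
ca
[... 979 characters left out ...]
34521484), 29.973674774169922) -168.6
knob 37 [ 561.3 -115.8  200.4] min [ 551. -128.  195.] max [ 573. -108.  206.] ((560.7559204101562, -116.49232482910156), (23.946609497070312, 16.987686157226562), 13.48331356048584) 11.1
blade 11 [558.8  -7.8  48.7] min [551. -16.  46.] max [568.   1.  52.] ((560.5874633789062, -7.735934257507324), (5.190851211547852, 22.067703247070312), 53.16327667236328) 138.1
cap 114 [ 562.7 -118.3  148.5] min [ 542. -148.  144.] max [ 584. -102.  153.] ((563.1549072265625, -124.70614624023438), (40.63899612426758, 46.33991241455078), 3.190443992614746) -8.9
base 749 ((518.8749389648438, -67.36314392089844), (173.608154296875, 219.3236846923828), 1.4694702625274658)
```

```bash
python3 -m creep '[[1,[-0.147,-0.019,0],[0,0,0]],[1,[-0.147,-0.019,0],[0,0,0]],[1,[-0.147,-0.019,0],[0,0,0]],[1,[-0.147,-0.019,0],[0,0,0]],[1,[-0.147,-0.019,0],[0,0,0]]]' 30; python3 -m creep '[[1,[-0.147,-0.019,0],[0,0,0]],[1,[-0.147,-0.019,0],[0,0,-0.044]],[1,[-0.147,-0.039,0],[0,0,-0.044]],[1,[0,0,0],[0,0,-0.044]],[1,[0,0,0],[0,0,-0.044]]]'
cat >> h.py <<'E'
def tool(target=None,yaw=None):
    "print state; shift (row units) and z-turn (units) to a world target and tool-y yaw"
    s=robot.state(); r=rot(s["orientation"]); M=r.as_matrix(); y=np.degrees(np.arctan2(M[1,1],M[0,1]))
    print("t",round(s["t"],2),"tcp",s["tcp_pos"].round(1),"yyaw",y.round(1),"tilt",np.degrees(np.arccos(-M[2,2])).round(2),"F",np.round(s["ft_force"],1),"T",np.round(s["ft_torque"],2),"gap",round(s["finger_gap"],1),"gf",round(s["gripper_force"],1),"q",s["joint_positions"].round(2))
    if target is not None: print("shift",(M.T@(np.array(target)-s["tcp_pos"])/300).round(4))
    if yaw is not None: print("turnz",round(-((yaw-y+90)%180-90)/180,4))
E
python3 - <<'E'
from h import *
tool([521,328,92],99)
im,d,P,p=cloud("wrist"); save("w1",im); np.save("w1P.npy",P)
for l in("key","holder"):
  for r in robot.cut_out("wrist",l):
    q=P[r["pixels"]]; print(l,r["confidence"],r["uv"],len(q),np.nanmedian(q,0).round(1))
P=P.reshape(-1,3); P=P[~np.isnan(P[:,0])]
for z0,z1 in((24,36),(96,140),(126,140)):
    a=P[(np.hypot(P[:,0]-521,P[:,1]-328)<55)&(P[:,2]>z0)&(P[:,2]<z1)]
    if len(a)>9: print(z0,len(a),a.mean(0).round(1),np.percentile(a[:,2],[1,99]).round(1),cv2.minAreaRect(a[:,:2].astype(np.float32)))
E
```

```text
t: 1.6
tcp_pos: [406.3, 394.7, 231.4]
orientation: [0.0, 0.197, 0.98, 0.0]
ft_force: [0.4, 1.5, 0.2]
finger_gap: 85.1
gripper_force: 0.0
t: 2.1
tcp_pos: [522.7, 327.4, 230.6]
orientation: [-0.0, -0.08, 0.997, -0.0]
ft_force: [0.0, 0.4, 0.5]
finger_gap: 85.4
gripper_force: 0.0
t 2.1 tcp [522.7 327.4 230.6] yyaw 99.1 tilt 0.06 F [0.  0.4 0.5] T [-0.01  0.06 -0.03] gap 85.4 gf 0.0 q [ 0.56  0.25  0.36  1.68 -0.    0.4 ]
shift [0.005  0.0032 0.462 ]
turnz 0.0007
key 0.59 [277.3, 189.5] 1180 [516.2 326.7 102.8]
holder 0.69 [272.8, 168.0] 2375 [513.8 323.8  28.2]
24 2433 [517.7 327.   29.2] [25.4 33.7] ((520.963623046875, 327.84088134765625), (60.21485137939453, 59.82548141479492), 7.419747352600098)
96 617 [518.  327.  126.1] [ 98.1 130.9] ((520.5245971679688, 327.37109375), (27.19845199584961, 11.904336929321289), 9.53115177154541)
126 505 [520.2 327.4 129.1] [126.5 130.9] ((520.8299560546875, 327.3147277832031), (26.63203239440918, 11.616429328918457), 9.648297309875488)
```

```bash
python3 -m creep '[[1,[0.006,0,0.115],[0,0,-0.003]],[1,[0,0,0.115],[0,0,0]],[1,[0,0,0.115],[0,0,0]],[1,[0,0,0.115],[0,0,0]],[-1,[0,0,0],[0,0,0]]]' 40; python3 -m creep '[[-1,[0,0,0],[0,0,0]],[-1,[0,0,0],[0,0,0]],[-1,[0,0,0],[0,0,0]],[-1,[0,0,0],[0,0,0]],[-1,[0,0,0],[0,0,0]]]' 40;  python3 -c "
from h import *
tool([521,327.5,92],99.6)"
```

```text
t: 2.75
tcp_pos: [517.1, 327.2, 88.4]
orientation: [-0.003, -0.081, 0.997, -0.002]
ft_force: [-0.0, -0.1, -0.8]
finger_gap: 73.0
gripper_force: 0.0
t: 3.25
tcp_pos: [520.4, 328.5, 94.9]
orientation: [0.001, -0.082, 0.997, 0.0]
ft_force: [-0.5, 0.1, 6.6]
finger_gap: 11.8
gripper_force: 40.6
t 3.25 tcp [520.4 328.5  94.9] yyaw 99.5 tilt 0.13 F [-0.5  0.1  6.6] T [-0.27 -0.04  0.02] gap 11.8 gf 40.6 q [ 0.56  0.23  0.08  1.41 -0.    0.4 ]
shift [-0.0014 -0.0036  0.0096]
turnz -0.0008
```

```bash
python3 -m creep '[[-1,[0,0,-0.08],[0,0,0]],[-1,[0,0,-0.08],[0,0,0]],[-1,[0,0,-0.08],[0,0,0]],[-1,[0.007,-0.142,0],[0,0,0]],[-1,[0.007,-0.142,0],[0,0,0]]]'; python3 -m creep '[[-1,[0.007,-0.142,0],[0,0,0]],[-1,[0.007,-0.142,0],[0,0,0]],[-1,[0.007,-0.142,0],[0,0,0]],[-1,[0.007,-0.142,0],[0,0,0]],[-1,[0.007,-0.142,0],[0,0,0]]]';  python3 -m creep '[[-1,[0.007,-0.141,0],[0,0,0.044]],[-1,[0,0,0],[0,0,0.044]],[-1,[0,0,0],[0,0,0.044]],[-1,[0,0,0],[0,0,0.044]],[-1,[0,0,0],[0,0,0.044]]]'
python3 - <<'E'
from h import *
tool([560,-10.3,165],60)
for c in("side","top","wrist"):
    im,d,P,p=cloud(c); np.save(c+"P.npy",P); save(c+"2",im)
    P=P.reshape(-1,3); P=P[~np.isnan(P[:,0])]
    s=lambda x,y,r,z0,z1:P[(np.hypot(P[:,0]-x,P[:,1]-y)<r)&(P[:,2]>z0)&(P[:,2]<z1)]
    for n,a in dict(prongs=s(560,-10,25,60,105),disc=s(560,-10,26,36,44),blade=s(560,-10,18,45.5,53),cap=s(562,-125,30,143,155)).items():
        if len(a)>5: print(c,n,len(a),a.mean(0).round(1),a.min(0).round(),a.max(0).round(),cv2.minAreaRect(a[:,:2].astype(np.float32)))
side=cv2.imread("pics/side2.png");w=cv2.imread("pics/wrist2.png")
C=np.zeros((560,800,3),np.uint8);C[:,:373]=cv2.resize(side[150:300,235:335],(373,560),interpolation=2)
C[:320,373:]=cv2.resize(w,(427,320));cv2.imwrite("pics/c2.png",C)
E
```

```text
t: 3.75
tcp_pos: [529.9, 243.5, 166.2]
orientation: [0.001, -0.084, 0.996, 0.0]
ft_force: [-0.1, -0.1, -1.5]
finger_gap: 11.3
gripper_force: 39.6
t: 4.25
tcp_pos: [554.3, 30.1, 165.7]
orientation: [0.0, -0.083, 0.997, 0.0]
ft_force: [0.1, -0.0, -0.6]
finger_gap: 11.6
gripper_force: 39.6
t: 4.75
tcp_pos: [559.3, -10.6, 165.5]
orientation: [0.0, 0.263, 0.965, 0.0]
ft_force: [-0.3, -0.0, -0.8]
finger_gap: 11.5
gripper_force: 39.8
t 4.75 tcp [559.3 -10.6 165.5] yyaw 59.5 tilt 0.01 F [-0.3 -0.  -0.8] T [-0.06  0.04 -0.  ] gap 11.5 gf 39.8 q [-0.02  0.09  0.06  1.53  0.    0.51]
shift [-0.0015  0.002   0.0018]
turnz -0.0027
side prongs 118 [559.5  -2.3  94.7] [545. -25.  76.] [575.   8. 105.] ((559.3565063476562, -6.923101425170898), (30.388898849487305, 29.275753021240234), 23.765104293823242)
side disc 109 [559.9  -5.6  39. ] [537. -34.  36.] [582.  14.  44.] ((558.925048828125, -10.264745712280273), (46.1038818359375, 46.36151123046875), 10.47669792175293)
side blade 11 [559.1  -8.6  48.3] [551. -15.  47.] [568.  -2.  51.] ((558.0925903320312, -8.16021728515625), (6.19127893447876, 19.4
[... 197 characters left out ...]
720336914)
wrist prongs 1541 [555.7  -9.3 101.8] [543. -28.  77.] [575.   5. 105.] ((558.0419921875, -10.720649719238281), (32.14208984375, 29.839794158935547), 61.36524200439453)
wrist disc 931 [552.9  -5.9  38.5] [538. -31.  36.] [578.  10.  44.] ((552.8615112304688, -5.850578308105469), (41.85121154785156, 34.45363235473633), 56.306278228759766)
wrist blade 35 [553.   -6.2  47.8] [550.  -9.  46.] [556.  -4.  51.] ((553.11181640625, -6.162503719329834), (3.285574436187744, 5.596376895904541), 59.73512649536133)
wrist cap 1163 [ 549.3 -121.8  147.7] [ 540. -145.  143.] [ 583. -104.  150.] ((557.6234130859375, -119.32499694824219), (45.48632049560547, 30.396574020385742), 41.811126708984375)
```

View pics/c2.png

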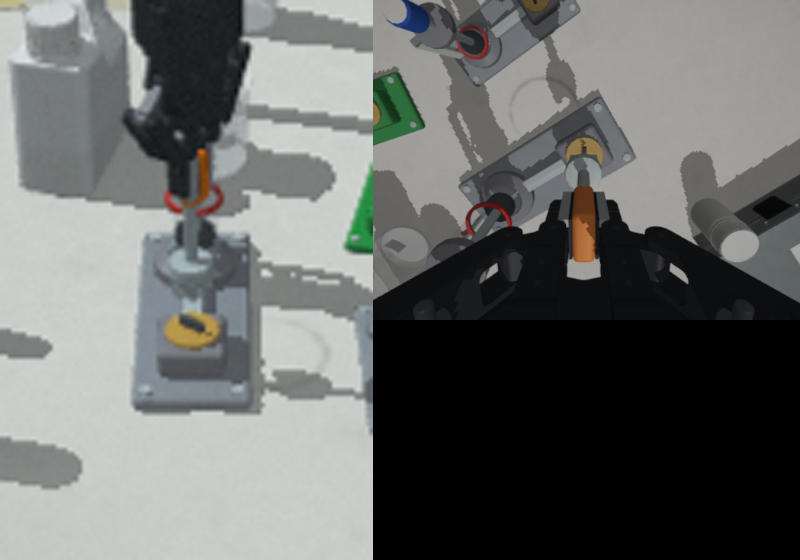

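```bash
python3 -m creep '[[-1,[-0.0015,0.001,0.04],[0,0,-0.002]],[-1,[0,0,0.04],[0,0,0]],[-1,[0,0,0.01],[0,0,0]],[-1,[0,0,0.01],[0,0,0]],[-1,[0,0,0],[0,0,0]]]';python3 -c "
from h import *
tool([560,-10.3,129],60)"
```

```text
t: 5.4
tcp_pos: [559.6, -10.3, 134.8]
orientation: [-0.0, 0.257, 0.967, -0.0]
ft_force: [-0.7, 0.2, -1.0]
finger_gap: 11.5
gripper_force: 39.8
t 5.4 tcp [559.6 -10.3 134.8] yyaw 60.3 tilt 0.04 F [-0.7  0.2 -1. ] T [-0.   -0.01  0.05] gap 11.5 gf 39.8 q [-0.02  0.1  -0.    1.47 -0.    0.5 ]
shift [-0.0013  0.0006  0.0193]
turnz 0.0015
```

```bash
python3 -m creep '[[-1,[0,0,0.008],[0,0,0]],[-1,[0,0,0.007],[0,0,0]],[-1,[0,0,0],[0,0,0]]]';python3 - <<'E'
from h import *
tool([560,-10.3,129],60)
im,d,P,p=cloud("side"); save("s3",im[180:270,240:330].repeat(5,0).repeat(5,1))
E
```

```text
t: 5.7
tcp_pos: [559.8, -10.3, 130.6]
orientation: [-0.0, 0.257, 0.966, -0.0]
ft_force: [-0.9, 0.6, -0.9]
finger_gap: 11.5
gripper_force: 39.8
t 5.7 tcp [559.8 -10.3 130.6] yyaw 60.2 tilt 0.01 F [-0.9  0.6 -0.9] T [-0.02  0.03  0.03] gap 11.5 gf 39.8 q [-0.02  0.1  -0.01  1.47 -0.    0.5 ]
shift [-0.0007  0.0004  0.0054]
turnz 0.0014
```

View pics/s3.png

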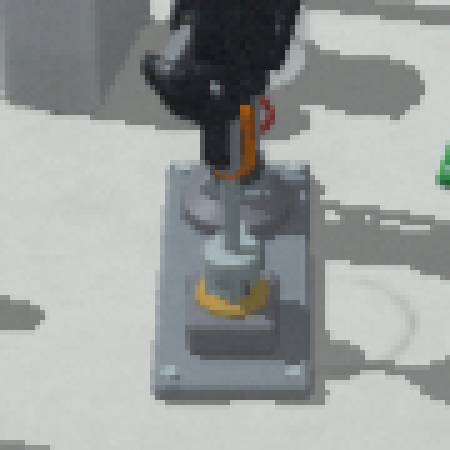

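```bash
python3 -m creep '[[-1,[0,0,0],[0,0,-0.045]],[-1,[0,0,0],[0,0,-0.045]],[-1,[0,0,0],[0,0,-0.045]],[-1,[0,0,0],[0,0,-0.045]],[-1,[0,0,0],[0,0,-0.045]]]';python3 -m creep '[[-1,[0,0,0],[0,0,-0.045]],[-1,[0,0,0],[0,0,-0.045]],[-1,[0,0,0],[0,0,-0.045]],[-1,[0,0,0],[0,0,-0.03]],[-1,[0,0,0],[0,0,0]]]';python3 -c "
from h import *
tool([560,-10.3,130.6],140)"
```

```text
t: 6.25
tcp_pos: [560.0, -10.2, 131.0]
orientation: [0.0, -0.097, 0.995, 0.0]
ft_force: [0.4, 0.1, -2.1]
finger_gap: 11.4
gripper_force: 39.7
t: 6.75
tcp_pos: [559.9, -10.4, 131.0]
orientation: [0.0, -0.346, 0.938, -0.0]
ft_force: [0.8, -0.0, -0.7]
finger_gap: 12.0
gripper_force: 39.8
t 6.75 tcp [559.9 -10.4 131. ] yyaw 130.5 tilt 0.03 F [ 0.8 -0.  -0.7] T [-0.16 -0.16 -0.05] gap 12.0 gf 39.8 q [-0.02  0.1  -0.01  1.47 -0.   -0.73]
shift [-0.0003  0.0001  0.0012]
turnz -0.0527
```

```bash
python3 -m creep '[[-1,[0,0,0],[0,0,-0.03]],[-1,[0,0,0],[0,0,-0.02]],[-1,[0,0,0],[0,0,0]]]';python3 -c "
from h import *
tool([560,-10.3,130.6],140)"; python3 -m creep '[[-1,[0,0,0],[0,0,-0.02]],[-1,[0,0,0],[0,0,0]]]';python3 -c "
from h import *
tool([560,-10.3,130.6],140)"
```

```text
t: 7.05
tcp_pos: [560.0, -10.4, 131.0]
orientation: [0.0, -0.417, 0.909, -0.0]
ft_force: [0.6, -0.8, -0.4]
finger_gap: 11.5
gripper_force: 39.7
t 7.05 tcp [560.  -10.4 131. ] yyaw 139.3 tilt 0.03 F [ 0.6 -0.8 -0.4] T [-0.23 -0.19 -0.09] gap 11.5 gf 39.7 q [-0.02  0.1  -0.01  1.47 -0.   -0.88]
shift [-0.0004  0.0001  0.0012]
turnz -0.0037
t: 7.25
tcp_pos: [559.9, -10.4, 130.9]
orientation: [0.0, -0.445, 0.895, -0.0]
ft_force: [0.2, -0.7, -0.8]
finger_gap: 11.4
gripper_force: 39.8
t 7.25 tcp [559.9 -10.4 130.9] yyaw 142.9 tilt 0.03 F [ 0.2 -0.7 -0.8] T [-0.39 -0.24 -0.14] gap 11.4 gf 39.8 q [-0.02  0.1  -0.01  1.47 -0.   -0.94]
shift [-0.0005  0.0001  0.0012]
turnz 0.0161
```

```bash
python3 -m creep '[[-1,[0,0,0],[0,0,-0.03]],[-1,[0,0,0],[0,0,0]]]';python3 -c "
from h import *
tool([560,-10.3,130.6],140)"; python3 -m creep '[[-1,[0,0,0],[0,0,0.04]],[-1,[0,0,0],[0,0,0.04]],[-1,[0,0,0],[0,0,0]]]';python3 - <<'E'
from h import *
tool([560,-10.3,130.6],140)
im,d,P,p=cloud("side"); save("s4",im[190:250,255:315].repeat(8,0).repeat(8,1))
E
```

```text
t: 7.45
tcp_pos: [560.0, -10.5, 131.0]
orientation: [0.0, -0.487, 0.873, -0.0]
ft_force: [0.9, -1.1, 0.1]
finger_gap: 11.3
gripper_force: 40.7
t 7.45 tcp [560.  -10.5 131. ] yyaw 148.3 tilt 0.03 F [ 0.9 -1.1  0.1] T [-0.46 -0.28 -0.65] gap 11.3 gf 40.7 q [-0.02  0.1  -0.01  1.47 -0.   -1.04]
shift [-0.0006  0.0003  0.0012]
turnz 0.046
t: 7.75
tcp_pos: [559.7, -10.1, 130.7]
orientation: [-0.0, -0.372, 0.928, 0.0]
ft_force: [-0.6, 0.6, -0.1]
finger_gap: 11.2
gripper_force: 39.8
t 7.75 tcp [559.7 -10.1 130.7] yyaw 133.7 tilt 0.03 F [-0.6  0.6 -0.1] T [-0.06 -0.04 -0.  ] gap 11.2 gf 39.8 q [-0.02  0.1  -0.01  1.47  0.   -0.78]
shift [-0.0004 -0.0013  0.0004]
turnz -0.0349
```

View pics/s4.png

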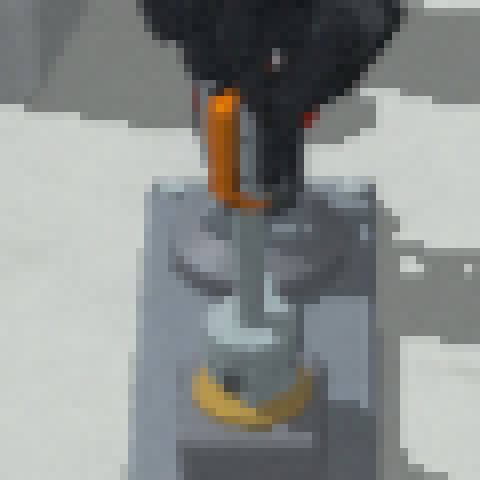

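```bash
python3 -m creep '[[-1,[0,0,-0.05],[0,0,0]],[-1,[0,0,-0.1],[0,0,0]],[-1,[-0.0856,0.1129,0],[0,0,0]],[-1,[-0.0856,0.1129,0],[0,0,0]],[-1,[-0.0856,0.1129,0],[0,0,0]]]'; python3 -m creep '[[-1,[-0.0856,0.1129,0],[0,0,0]],[-1,[-0.0856,0.1129,0],[0,0,0]],[-1,[-0.0856,0.1129,0],[0,0,0]],[-1,[-0.0856,0.1129,0],[0,0,0]],[-1,[-0.0856,0.1129,0],[0,0,0]]]'; python3 -m creep '[[-1,[0,0,0],[0,0,0]],[-1,[0,0,0],[0,0,0]]]'; python3 - <<'E'
from h import *
tool([521,327.7,95],133.7)
for c in("side","top","wrist"):
    im,d,P,p=cloud(c); np.save(c+"P.npy",P); save(c+"5",im)
    P=P.reshape(-1,3); P=P[~np.isnan(P[:,0])]
    s=lambda x,y,r,z0,z1:P[(np.hypot(P[:,0]-x,P[:,1]-y)<r)&(P[:,2]>z0)&(P[:,2]<z1)]
    for n,a in dict(prongs=s(521,328,25,70,110),hold=s(521,328,50,25,34)).items():
        if len(a)>5: print(c,n,len(a),a.mean(0).round(1),a.min(0).round(),a.max(0).round(),cv2.minAreaRect(a[:,:2].astype(np.float32)))
sd=cv2.imread("pics/side5.png");w=cv2.imread("pics/wrist5.png")
P=np.load("sideP.npy")
C=np.zeros((560,800,3),np.uint8);C[:,:373]=cv2.resize(sd[240:390,245:345],(373,560),interpolation=2)
C[:320,373:]=cv2.resize(w,(427,320));
t=cv2.imread("pics/side5.png")[190:250,255:315];C[320:,500:740]=cv2.resize(t,(240,240),interpolation=0);cv2.imwrite("pics/c5.png",C)
E
```

```text
t: 8.3
tcp_pos: [544.5, 117.5, 177.4]
orientation: [0.001, -0.375, 0.927, -0.0]
ft_force: [0.4, -0.2, -1.6]
finger_gap: 11.8
gripper_force: 39.8
t: 8.8
tcp_pos: [518.6, 329.2, 177.2]
orientation: [0.001, -0.376, 0.927, 0.0]
ft_force: [0.2, -0.1, -0.2]
finger_gap: 11.6
gripper_force: 39.8
t: 9.0
tcp_pos: [518.7, 328.2, 176.4]
orientation: [0.0, -0.376, 0.926, -0.0]
ft_force: [0.4, -0.2, -1.5]
finger_gap: 11.2
gripper_force: 39.8
t 9.0 tcp [518.7 328.2 176.4] yyaw 134.2 tilt 0.01 F [ 0.4 -0.2 -1.5] T [-0.    0.   -0.01] gap 11.2 gf 39.8 q [ 0.56  0.23  0.23  1.57 -0.   -0.21]
shift [-0.0042 -0.0064  0.2714]
turnz 0.0029
side prongs 84 [516.7 339.6  99.4] [502. 327.  86.] [535. 347. 110.] ((518.8045654296875, 337.3202819824219), (18.430004119873047, 32.82114028930664), 86.71437072753906)
side hold 416 [519.9 330.4  28.9] [488. 295.  25.] [552. 364.  33.] ((520.2991943359375, 328.9326171875), (60.1873779296875, 63.56717300415039), 7.16240119934082)
top prongs 7 [516.2 319.6 102.2] [504. 311.  91.] [533. 327. 110.] ((518.4946899414062, 318.9308166503906), (28.442781448364258, 16.469911575317383), 0.7506349086761475)
top hold 121 [523.5 311.7  29.3] [492. 296.  25.] [553. 342.  34.] ((522.8759765625, 317.98211669921875), (60.06146240234375, 41.76683044433594), 6.644798278808594)
wrist prongs 170 [511.5 317.2 102.9] [504. 310.  87.] [528. 334. 110.] ((512.771484375, 319.0495300292969), (12.077676773071289, 31.471147537231445), 45.360652923583984)
wrist hold 2061 [514.2 320.1  28.5] [488. 294.  25.] [555. 358.  31.] ((521.424560546875, 327.66375732421875), (60.27495574951172, 60.194915771484375), 7.1291608810424805)
```

View pics/c5.png

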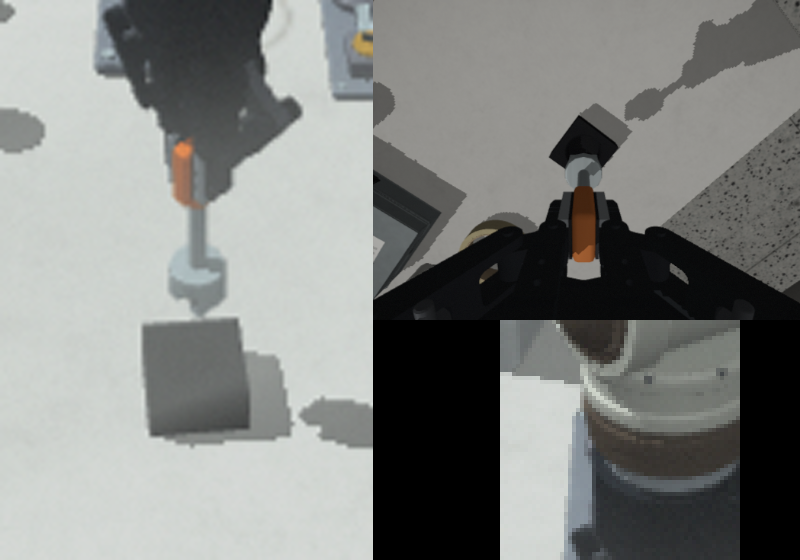

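```bash
python3 -m creep '[[-1,[-0.004,-0.007,0.05],[0,0,0]],[-1,[0,0,0.08],[0,0,0]],[-1,[0,0,0.05],[0,0,0]],[-1,[0,0,0.04],[0,0,0]],[-1,[0,0,0],[0,0,0]]]'; python3 -c "
from h import *
tool([521,327.7,95],133.7)"
```

```text
t: 9.65
tcp_pos: [520.7, 325.8, 107.6]
orientation: [-0.002, -0.375, 0.927, -0.0]
ft_force: [-0.2, -1.8, -1.5]
finger_gap: 11.9
gripper_force: 39.8
t 9.65 tcp [520.7 325.8 107.6] yyaw 134.0 tilt 0.18 F [-0.2 -1.8 -1.5] T [ 0.02 -0.04 -0.01] gap 11.9 gf 39.8 q [ 0.56  0.23  0.1   1.44 -0.   -0.21]
shift [-0.0053  0.004   0.042 ]
turnz 0.0018
```

```bash
python3 -m creep '[[-1,[0,0,0.02],[0,0,0]],[-1,[0,0,0.016],[0,0,0]],[-1,[0,0,0],[0,0,0]]]'; python3 -c "
from h import *
tool([521,327.7,95],133.7)"
```

```text
t: 9.95
tcp_pos: [521.4, 326.6, 98.7]
orientation: [-0.0, -0.375, 0.927, -0.0]
ft_force: [0.5, -0.6, -1.5]
finger_gap: 11.5
gripper_force: 39.8
t 9.95 tcp [521.4 326.6  98.7] yyaw 134.0 tilt 0.01 F [ 0.5 -0.6 -1.5] T [0.02 0.04 0.  ] gap 11.5 gf 39.8 q [ 0.56  0.23  0.08  1.42  0.   -0.21]
shift [-0.0017  0.0034  0.0124]
turnz 0.0019
```

```bash
python3 -m creep '[[-1,[-0.001,0.002,0.009],[0,0,0]],[-1,[0,0,0.002],[0,0,0]],[-1,[0,0,0],[0,0,0]]]'; python3 -c "
from h import *
tool([521,327.7,95],133.7)";python3 -m creep '[[-0.3,[0,0,0],[0,0,0]],[-0.3,[0,0,0],[0,0,0]],[0.5,[0,0,0],[0,0,0]],[0.5,[0,0,0],[0,0,0]],[0.5,[0,0,0],[0,0,0]]]'; python3 -c "
from h import *
tool([521,327.7,231],133.7)"
```

```text
t: 10.25
tcp_pos: [521.2, 327.3, 95.7]
orientation: [0.0, -0.375, 0.927, 0.0]
ft_force: [-0.3, -1.2, -0.6]
finger_gap: 11.8
gripper_force: 39.8
t 10.25 tcp [521.2 327.3  95.7] yyaw 134.1 tilt 0.0 F [-0.3 -1.2 -0.6] T [-0.08 -0.05 -0.02] gap 11.8 gf 39.8 q [ 0.56  0.23  0.08  1.42  0.   -0.21]
shift [-0.0003  0.0013  0.0024]
turnz 0.002
t: 10.75
tcp_pos: [521.2, 327.3, 95.8]
orientation: [0.0, -0.375, 0.927, 0.0]
ft_force: [-0.1, -0.2, -0.2]
finger_gap: 63.8
gripper_force: 0.0
t 10.75 tcp [521.2 327.3  95.8] yyaw 134.0 tilt 0.01 F [-0.1 -0.2 -0.2] T [ 0.02 -0.01 -0.06] gap 63.8 gf 0.0 q [ 0.56  0.23  0.08  1.42  0.   -0.21]
shift [-0.0005  0.0016 -0.4508]
turnz 0.0019
```

```bash
python3 -m creep '[[1,[0,0,-0.06],[0,0,0]],[1,[0,0,-0.12],[0,0,0]],[1,[0,0,-0.12],[0,0,0]],[1,[0,0,-0.12],[0,0,0]],[1,[0,0,-0.12],[0,0,0]]]'; python3 - <<'E'
from h import *
tool([562.5,-124,260],90)
im,d,P,p=cloud("side"); np.save("sideP.npy",P); save("side6",im)
P=P.reshape(-1,3); P=P[~np.isnan(P[:,0])]
s=lambda x,y,r,z0,z1:P[(np.hypot(P[:,0]-x,P[:,1]-y)<r)&(P[:,2]>z0)&(P[:,2]<z1)]
for n,a in dict(paddletop=s(521,328,45,120,150),blade=s(559.7,-10,22,45.5,53),knob=s(562,-122,20,170,210),cap=s(562,-125,30,144,153)).items():
    if len(a)>5: print(n,len(a),a.mean(0).round(1),a.min(0).round(),a.max(0).round(),cv2.minAreaRect(a[:,:2].astype(np.float32)))
C=np.zeros((500,800,3),np.uint8);im=im[...,::-1]
C[:,:400]=cv2.resize(im[150:250,245:325],(400,500),interpolation=2);C[:,400:]=cv2.resize(im[270:390,250:346],(400,500),interpolation=2)
cv2.imwrite("pics/c6.png",C)
E
```

```text
t: 11.25
tcp_pos: [521.0, 327.1, 259.3]
orientation: [0.0, -0.375, 0.927, 0.0]
ft_force: [0.3, 0.8, 1.1]
finger_gap: 85.4
gripper_force: 0.0
t 11.25 tcp [521.  327.1 259.3] yyaw 134.0 tilt 0.02 F [0.3 0.8 1.1] T [ 0.03 -0.04 -0.01] gap 85.4 gf 0.0 q [ 0.56  0.26  0.43  1.74  0.   -0.21]
shift [ 0.946  -1.1771 -0.0027]
turnz 0.2447
paddletop 85 [520.5 331.8 127.6] [509. 314. 120.] [532. 342. 133.] ((520.1145629882812, 329.9378967285156), (29.479938507080078, 13.676562309265137), 48.83999252319336)
```

View pics/c6.png

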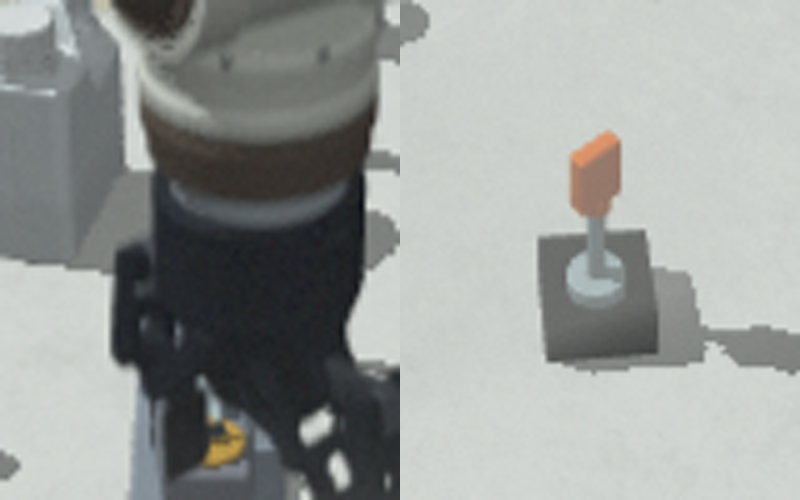

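```bash
python3 -m creep '[[1,[0.0946,-0.1177,0],[0,0,0]],[1,[0.0946,-0.1177,0],[0,0,0]],[1,[0.0946,-0.1177,0],[0,0,0]],[1,[0.0946,-0.1177,0],[0,0,0]],[1,[0.0946,-0.1177,0],[0,0,0]]]'; python3 -m creep '[[1,[0.0946,-0.1177,0],[0,0,0]],[1,[0.0946,-0.1177,0],[0,0,0]],[1,[0.0946,-0.1177,0],[0,0,0]],[1,[0.0946,-0.1177,0],[0,0,0]],[1,[0.0946,-0.1177,0],[0,0,0]]]'; python3 -m creep '[[1,[0,0,0],[0,0,0]],[1,[0,0,0],[0,0,0]]]'; python3 - <<'E'
from h import *
tool([562.5,-124,170])
C=np.zeros((600,800,3),np.uint8)
for c in("side","wrist"):
    im,d,P,p=cloud(c); np.save(c+"P.npy",P); save(c+"7",im)
    P=P.reshape(-1,3); ok=~np.isnan(P[:,0]); P=P[ok]; col=im.reshape(-1,3)[ok].astype(int)
    near=np.hypot(P[:,0]-562,P[:,1]+124)<40
    blue=near&(col[:,2]>col[:,0]+50)&(P[:,2]>150); red=near&(col[:,0]>col[:,1]+60)&(col[:,0]>col[:,2]+60)&(P[:,2]>60)
    blade=(np.hypot(P[:,0]-559.7,P[:,1]+10)<14)&(P[:,2]>44.5)&(P[:,2]<55)
    cap=near&(abs(P[:,2]-149)<4)
    for n,m in dict(blue=blue,red=red,blade=blade,cap=cap).items():
        a=P[m]
        if len(a)>5: print(c,n,len(a),a.mean(0).round(1),a.min(0).round(),a.max(0).round(),cv2.minAreaRect(a[:,:2].astype(np.float32)))
    im=im[...,::-1]
    if c=="side": C[:,:400]=cv2.resize(im[150:270,245:325],(400,600),interpolation=2)
    else: C[:300,400:]=cv2.resize(im,(400,300))
cv2.imwrite("pics/c7.png",C)
E
```

```text
t: 11.8
tcp_pos: [541.8, 100.0, 257.7]
orientation: [0.0, -0.375, 0.927, -0.0]
ft_force: [0.7, 0.0, 0.8]
finger_gap: 85.8
gripper_force: 0.0
t: 12.3
tcp_pos: [562.5, -125.7, 257.7]
orientation: [0.0, -0.375, 0.927, -0.0]
ft_force: [1.3, -0.2, -0.1]
finger_gap: 85.7
gripper_force: 0.0
t: 12.5
tcp_pos: [562.5, -124.8, 257.3]
orientation: [-0.0, -0.374, 0.927, 0.0]
ft_force: [-0.3, -0.1, 0.8]
finger_gap: 85.2
gripper_force: 0.0
t 12.5 tcp [ 562.5 -124.8  257.3] yyaw 133.9 tilt 0.03 F [-0.3 -0.1  0.8] T [0.02 0.01 0.01] gap 85.2 gf 0.0 q [-0.22  0.16  0.31  1.72  0.   -0.98]
shift [-0.0017  0.0018  0.291 ]
side blue 89 [ 562.1 -115.2  189.7] [ 551. -124.  170.] [ 574. -109.  208.] ((561.9461059570312, -116.14095306396484), (23.1326904296875, 14.344786643981934), 5.7488226890563965)
side red 30 [ 568.9 -110.6   83.5] [ 543. -132.   79.] [ 585. -100.  109.] ((567.4295043945312, -112.85269165039062), (24.278160095214844, 42.83633804321289), 67.78345489501953)
side blade 13 [559.8  -8.7  48. ] [551. -16.  45.] [568.  -4.  51.] ((558.3444213867188, -8.540987968444824), (20.12541961669922, 6.8
[... 226 characters left out ...]
07 [ 559.4 -131.4  202.6] [ 551. -139.  187.] [ 575. -113.  205.] ((562.5860595703125, -126.35423278808594), (23.019615173339844, 24.452375411987305), 55.33901596069336)
wrist red 99 [ 557.9 -144.3   81.3] [ 542. -153.   74.] [ 570. -114.   83.] ((551.8605346679688, -134.84344482421875), (15.463229179382324, 40.79702377319336), 38.128318786621094)
wrist blade 72 [560. -12.  48.] [551. -19.  45.] [570.  -3.  51.] ((560.1964111328125, -11.257853507995605), (21.611127853393555, 4.2502055168151855), 37.916568756103516)
wrist cap 1868 [ 561.  -129.5  148.4] [ 541. -159.  145.] [ 586. -104.  151.] ((564.6270751953125, -128.07479858398438), (44.84672927856445, 49.7608642578125), 40.396751403808594)
```

View pics/c7.png

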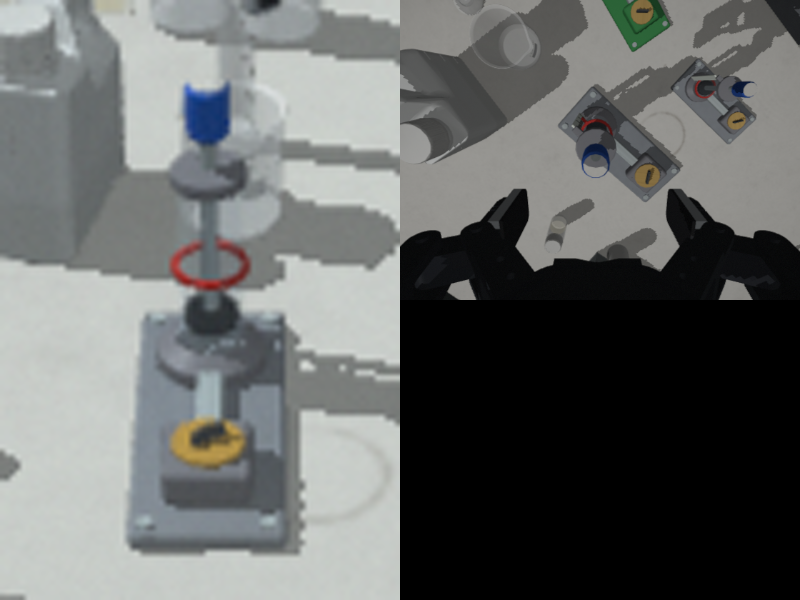

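```bash
python3 -m creep '[[0.6,[0,0,0.07],[0,0,0]],[0.6,[0,0,0.1],[0,0,0]],[0.3,[0,0,0.08],[0,0,0]],[0.3,[0,0,0.04],[0,0,0]],[0.3,[0,0,0],[0,0,0]]]' 60; python3 - <<'E'
from h import *
tool([562.5,-124.5,170])
p=robot.camera_params("side");K=np.array(p["K"]);M=rot(p["orientation"]).as_matrix();o=np.array(p["xyz"])
def pr(X): c=(np.atleast_2d(X)-o)@M; c=c*[1,-1,-1]; return (c@K.T)[:,:2]/c[:,2:]
im=cv2.cvtColor(cv2.imread("pics/side7.png"),cv2.COLOR_BGR2RGB).astype(int)
m=(im[...,0]>im[...,1]+50)&(im[...,0]>im[...,2]+50); m[:195]=0;m[215:]=0;m[:,:275]=0;m[:,300:]=0
v,u=np.nonzero(m); print("ring px u",u.min(),u.max(),"v",v.min(),v.max(),"ctr",(u.min()+u.max())/2,(v.min()+v.max())/2)
ang=np.linspace(0,6.28,100)
for z in(76,80,84,88,92,96,100):
    a=np.vstack([pr(np.c_[562.5+r*np.cos(ang),-125+r*np.sin(ang),0*ang+z+dz]) for r,dz in((23,-2),(23,2))]); print(z,a.min(0).round(1),a.max(0).round(1))
k=im.sum(-1)<200; k[:205]=0;k[222:]=0;k[:,:277]=0;k[:,298:]=0
v,u=np.nonzero(k); print("piston",u.min(),u.max(),v.min(),v.max(),u.mean(),v.mean())
a=np.vstack([pr(np.c_[562.5+16.5*np.cos(ang),-125+16.5*np.sin(ang),0*ang+z]) for z in(39,51)]);print(a.min(0),a.max(0))
E
```

```text
t: 13.1
tcp_pos: [562.1, -122.6, 169.4]
orientation: [-0.001, -0.376, 0.927, 0.001]
ft_force: [-0.7, -0.0, 0.7]
finger_gap: 55.6
gripper_force: 0.0
t 13.1 tcp [ 562.1 -122.6  169.4] yyaw 134.1 tilt 0.13 F [-0.7 -0.   0.7] T [ 0.   -0.03 -0.  ] gap 55.6 gf 0.0 q [-0.21  0.14  0.11  1.55  0.   -0.99]
shift [ 0.0034 -0.0055 -0.002 ]
ring px u 279 294 v 198 207 ctr 286.5 202.5
76 [278.9 198.7] [294.3 208.6]
80 [278.8 197.6] [294.3 207.5]
84 [278.8 196.5] [294.3 206.3]
88 [278.8 195.4] [294.3 205.2]
92 [278.7 194.3] [294.3 204.1]
96 [278.7 193.2] [294.3 203. ]
100 [278.7 192.1] [294.3 201.9]
piston 282 292 205 216 287.11290322580646 212.40322580645162
[281.24580061 207.22697866] [292.20696813 216.81788584]
```

```bash
python3 -m creep '[[-1,[0,0,0],[0,0,0]],[-1,[0,0,0],[0,0,0]],[-1,[0,0,0],[0,0,0]],[-1,[0,0,0],[0,0,0]],[-1,[0,0,0],[0,0,0]]]' 60; python3 -c "
from h import *
tool([562.5,-125,205])"
```

```text
t: 13.6
tcp_pos: [564.2, -124.5, 172.7]
orientation: [0.002, -0.375, 0.927, -0.002]
ft_force: [5.5, -2.9, 2.4]
finger_gap: 24.2
gripper_force: 59.1
t 13.6 tcp [ 564.2 -124.5  172.7] yyaw 134.0 tilt 0.27 F [ 5.5 -2.9  2.4] T [-0.54 -0.78  0.02] gap 24.2 gf 59.1 q [-0.22  0.13  0.11  1.55 -0.   -0.99]
shift [ 0.005   0.0023 -0.1076]
```

```bash
python3 -m creep '[[-1,[0,0,0],[0,0,0]],[-1,[0,0,0],[0,0,0]],[-1,[0,0,0],[0,0,0]]]' ; python3 -m creep '[[-1,[0,0,-0.03],[0,0,0]],[-1,[0,0,-0.03],[0,0,0]],[-1,[0,0,-0.03],[0,0,0]],[-1,[0,0,0],[0,0,0]],[-1,[0,0,0],[0,0,0]]]' ; python3 - <<'E'
from h import *
tool()
im,d,P,p=cloud("side");save("side8",im); im=im.astype(int)
cv2.imwrite("pics/c8.png",cv2.resize(im[150:230,255:320,::-1].astype(np.uint8),(480,590),interpolation=0))
m=(im[...,0]>im[...,1]+50)&(im[...,0]>im[...,2]+50); m[:190]=0;m[215:]=0;m[:,:275]=0;m[:,300:]=0
v,u=np.nonzero(m); print("ring",u.min(),u.max(),v.min(),v.max())
k=im.sum(-1)<200; k[:185]=0;k[222:]=0;k[:,:280]=0;k[:,295:]=0
print("piston rows",[(r,int(k[r].sum())) for r in range(185,222)])
E
```

```text
t: 13.9
tcp_pos: [564.2, -124.5, 172.7]
orientation: [0.002, -0.375, 0.927, -0.002]
ft_force: [4.9, -2.9, 3.2]
finger_gap: 24.1
gripper_force: 59.1
t: 14.4
tcp_pos: [564.1, -124.5, 198.3]
orientation: [0.001, -0.375, 0.927, -0.001]
ft_force: [8.2, -4.1, -7.9]
finger_gap: 24.4
gripper_force: 59.4
t 14.4 tcp [ 564.1 -124.5  198.3] yyaw 134.0 tilt 0.18 F [ 8.2 -4.1 -7.9] T [-0.75 -1.53  0.05] gap 24.4 gf 59.4 q [-0.22  0.14  0.17  1.6  -0.   -0.99]
ring 279 294 198 207
piston rows [(185, 0), (186, 0), (187, 0), (188, 0), (189, 0), (190, 0), (191, 0), (192, 0), (193, 0), (194, 0), (195, 0), (196, 0), (197, 0), (198, 0), (199, 0), (200, 0), (201, 1), (202, 3), (203, 5), (204, 7), (205, 11), (206, 6), (207, 9), (208, 9), (209, 6), (210, 0), (211, 0), (212, 0), (213, 0), (214, 0), (215, 0), (216, 0), (217, 0), (218, 0), (219, 0), (220, 0), (221, 0)]
```

View pics/c8.png

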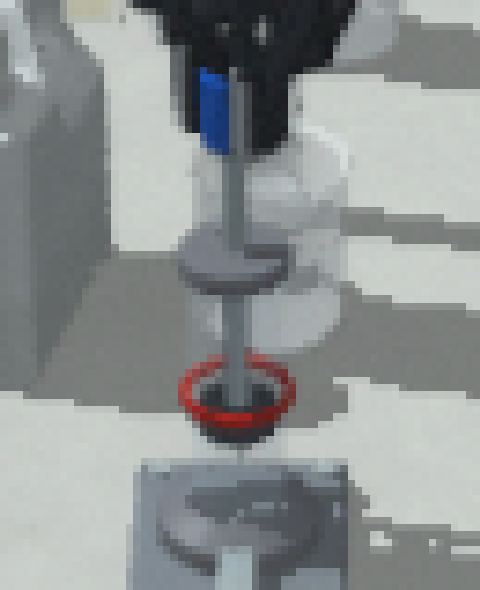

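```bash
python3 -m creep '[[-1,[0,0,-0.02],[0,0,0]],[-1,[0,0,-0.015],[0,0,0]],[-1,[0,0,0],[0,0,0]],[-1,[0,0,0],[0,0,0]],[-1,[0,0,0],[0,0,0]]]' ; python3 - <<'E'
from h import *
from scipy.optimize import minimize
tool()
ims=[robot.read_camera("side")[0].astype(float) for _ in range(3)]; im=np.mean(ims,0); save("side9",im.astype(np.uint8))
p=robot.camera_params("side");K=np.array(p["K"]);M=rot(p["orientation"]).as_matrix();o=np.array(p["xyz"])
def pr(X): c=(np.atleast_2d(X)-o)@M; c=c*[1,-1,-1]; return (c@K.T)[:,:2]/c[:,2:]
# subpixel: ring redness-weighted front and back rows near the centre columns; same for piston's lower edge
red=np.clip(im[...,0]-np.maximum(im[...,1],im[...,2])-15,0,None)
C=np.array([562.5,-125])
for c in(284,285,286,287,288,289):
    a=red[194:213,c]; print("ring col",c,"rows",[(i+194,int(x)) for i,x in enumerate(a) if x>0])
print("front/back of ring predicted rows (centre), z=78,80,82,84:",[(pr([C[0],C[1]+22,z])[0,1].round(1),pr([C[0],C[1]-22,z])[0,1].round(1)) for z in(78,80,82,84)])
b=cv2.imread("pics/side7.png").astype(float).sum(-1)/3;e=im.sum(-1)/3
for c in(284,285,289,290): print(c,"rest",b[203:222,c].astype(int),"now",e[198:214,c].astype(int))
cv2.imwrite("pics/c9.png",cv2.resize(im[185:220,265:310,::-1].astype(np.uint8),(720,560),interpolation=0))
E
```

```text
t: 14.95
tcp_pos: [564.1, -124.5, 208.3]
orientation: [0.001, -0.375, 0.927, -0.001]
ft_force: [8.3, -4.0, -8.1]
finger_gap: 24.5
gripper_force: 59.4
t 14.95 tcp [ 564.1 -124.5  208.3] yyaw 134.0 tilt 0.16 F [ 8.3 -4.  -8.1] T [-0.77 -1.63 -0.05] gap 24.5 gf 59.4 q [-0.22  0.14  0.19  1.62 -0.   -0.99]
ring col 284 rows [(198, 26), (199, 2), (205, 10), (206, 100), (207, 42)]
ring col 285 rows [(206, 116), (207, 56)]
ring col 286 rows [(206, 103), (207, 71)]
ring col 287 rows [(206, 101), (207, 74)]
ring col 288 rows [(198, 23), (206, 102), (207, 55)]
ring col 289 rows [(198, 26), (206, 64), (207, 29)]
front/back of ring predicted rows (centre), z=78,80,82,84: [(np.float64(207.3), np.float64(198.9)), (np.float64(206.7), np.float64(198.3)), (np.float64(206.2), np.float64(197.8)), (np.float64(205.6), np.float64(197.2))]
284 rest [125 124 116  86  94 122  71  51  51  51  51  52  48  55  90  95  96 101
 126] now [113  67  51  50  50  49  51  58  72  93 173 183 183 183 156 136]
285 rest [101 101 103  95  82 100  74  66  66  52  49  52  50  49  80  92  94  96
 123] now [ 97  80  77  69  53  48  49  50  77  84 170 180 181 181 156 135]
289 rest [120 121 109  69  83  82  60  55  53  53  50  50  51  52  87 125 101  89
 111] now [ 98  63  54  55  49  49  48  49  56  83 170 182 181 180 151 133]
290 rest [123 122  99  62  84 137  76  49  51  51  48  52  47  67  91 126 102  88
  91] now [113  66  51  50  49  48  48  52  51  83 171 181 182 181 154 135]
```

View pics/c9.png

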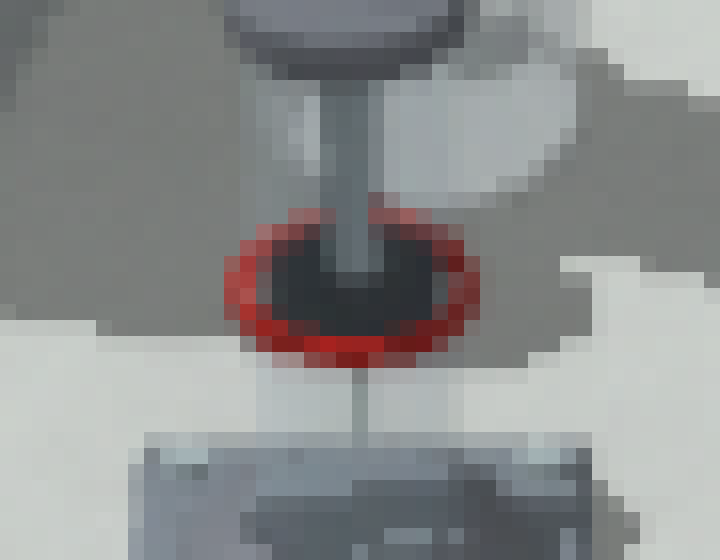

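```bash
python3 -c "
from h import *
print(robot.job_done())"
```

```text
the job is handed in; nothing more can be done
None
```

The job is handed in, though no verdict came back: the lock screw is turned to its stop, the key stands back in its holder, and the gripper holds the knob with the plunger raised about 35.6 mm, against a red ring measured at 35.5–36 mm.

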